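# Dock the tea tray and hold up the fullest tin

### The job

Slide the loaded tea tray into its dock, fully home so that the side catches hold it. Then heft the three closed tins, lifting one after another clear out of its well and setting it back, to feel which is the heaviest; the program finishes while still holding that one up, upright and still, its base clear above the lids of the other two, which stand in their wells. Keep the tins upright, the tray down on the worktop and home once docked, and leave the other kitchen things where they are.

Things in the scene. Friction and masses are not known exactly. Their poses are not given: they have to be found in the camera images.
- dock: Dark steel dock fixed to the worktop, open on top. Two parallel channels 152 mm apart inside, 16 mm high, a 7 mm wide lip at 12 to 16 mm height over the tray's edges; flared mouth; end stop 24 mm high, face at x = 131.5 mm. Origin on the worktop, where the tray's origin lies when it is home; +x runs from mouth to stop (the way the tray slides in), z up.
- dock_mouth (a point): Middle of the dock's mouth on the worktop, at the tips of the flare: x = -140 mm in the dock, 182 mm wide there; the straight channels begin at x = -90 mm. A sprung white roller in each channel (dock x = -40 mm) sticks out 5 mm, gives way at 2 to 4 N and snaps into a notch in the tray's edge when the tray is home, which holds it there.
- tray: Wooden tray, 292 x 148 mm over its edge tongues, 14 mm thick; about 1.1 kg loaded; it slides on the worktop. Origin on its underside; +x to the nose (130 mm ahead; board's end 162 mm behind, handle leaning out beyond it). Wells 68 mm wide, 9 mm deep at x = +86, +2, -82 mm. Home: origin within 5 mm of the dock's (against the stop: +1.5 mm). Starts nose to the dock's mouth, outside it, a little askew.
- tray_handle (a point): Middle of the top bar of the tray's steel bow handle: a 10 mm round bar along the tray's y, straight for 78 mm, its centre 55 mm above the worktop, 180 mm behind the tray's origin. Free on both sides; the nearest tin's wall is 61 mm ahead of the bar's surface.
- tin_a_mid (a point): Centre (half-way up) of one of three tins that look alike: round, dark green, cream band, fixed silvery lid; 64 mm wide (lid edge 66), 92 mm high; z along the tin. In a well this point is 51 mm and the lid's top 97 mm above the worktop. Tins weigh 0.14 to 0.46 kg; one is at least 0.16 kg heavier than the others, a different one each time whatever its name. Starts in the well at tray x = +86 mm.
- tin_b_mid (a point): Centre of the second tin, alike in all but weight; starts in the well at tray x = +2 mm.
- tin_c_mid (a point): Centre of the third tin, alike in all but weight; starts in the well at tray x = -82 mm, next to the handle.
- tin_a: The first tin's body; origin at the centre of its underside, 46 mm below its centre point.
- tin_b: The second tin's body; origin at the centre of its underside.
- tin_c: The third tin's body; origin at the centre of its underside.
- mug: Bystander: grey-green mug, 97 mm high, right of the dock. Origin under its centre, as for the following.
- press: Bystander: glass coffee press with a black handle, 225 mm high, at the right.
- timer: Bystander: cream and black kitchen timer, 67 mm wide, 54 mm high, at the left.
- mill: Bystander: wooden pepper mill, 58 mm wide, 170 mm high, behind the dock.
- shaker: Bystander: salt shaker with a grey cap, 44 mm wide, 90 mm high, behind the dock.
Mind the look-alikes: they are no part of the job. Leave any turquoise look-alike of the tin_b alone.

How it is judged:
By the outcome, as a careful person would: the job done as asked, in the order asked, and still so for the second after the job is handed in, while the arm keeps its last pose, push and grip.
It also fails if it takes over 72 s, if anything falls off the work surface, if the arm or the gripper's body presses on something with over 40 N, if the wrist force passes 120 N, or if a joint passes its speed limit or range.

### The arm

A 6-joint arm with a two-finger parallel gripper is mounted at the origin on a cart in front of the work surface, level with it; the furniture and walls round the work are solid. World frame = base frame: x ahead of the robot, y to its left, z up, the work surface at z = 0. Lengths are in mm, angles in rad, forces in N, time in s.
With the tool pointing down it reaches from about 350 to 975 mm from the base axis. Payload 17.4 kg.
Tool frame: the origin (TCP) lies at the very end of the fingers, on their centre line; the grasp point (between the pads) lies 19 mm behind it; z points along the fingers, y is the line along which they close (so a half turn about z gives the same grasp; the last joint's range is limited). The gripper opens to 85 mm and grips with 20 to 120 N. Pads are 22 mm wide; open, the fingers measure 114 mm over their backs; the gripper's body (76 mm by 85 mm) begins 54 mm behind the grasp point. The pads swing forward as they close: fully open they stand 13 mm farther back than shut.
Start: joints at [-1.226, 0.116, 1.442, -0, 1.584, -0.038], TCP at [252.117, -626.155, 231.303] pointing down, gripper open.
Joint ranges: [-2.83, 2.83], [-0.83, 2.19], [0.07, 2.5], [-1.14, 4.28], [0.01, 3], [-2.97, 2.97]. Speed limits (rad/s): [1.89, 1.89, 2.22, 3.14, 3.14, 3.14].

### API

Orientations are given as a rotation vector (axis times angle).
In Python, from workcell import robot gives the robot as it stands.
- The arm moves only by the tool servo_tool, never from a script. Its argument "deltas" is a list of rows, each a list of 7 numbers: the turn, a rotation vector about the world's x, y, z scaled (see below), then the shift along the world's x, y, z scaled (see below), then the gripper's target within -1 to 1 (fully open at 1, half-way at 0, shut at -1). A call has 1 to 8 rows; each row is the pose to reach, as a shift and turn from the pose commanded when the call began, turning the shorter way round; what a row does not reach only later rows make up. The controller multiplies each number of a shift by 100 mm and each number of a turn by pi rad. A row lasts 1/8 s, in which the tool goes at most 62.5 mm and 10.7 degrees, less where a joint would pass 70% of its speed; a pose out of reach is approached as far as the arm can. A call with a number of a shift or a turn outside -1 to 1 is refused whole. A call with a gripper value outside its range is refused whole. The fingers move at their own pace and stop on an object; "force" is the grip in N (left out, the last holds). Time passes only in rows, so rows that repeat a pose let the fingers close. It gives the time, the measured TCP pose, the force, the opening and the grip force at its end, in the units of the state.
- robot.state(): the state, without advancing time (a new reading comes with each control period).
- robot.camera(name): name is "scene" or "top"; returns (picture, depth): 384x512x3 uint8, blue, green, red; 384x512 float32, mm along the optical axis (not along the pixel's ray), 0 where there is no reading.
- robot.calibration(name): a dict with "fx", "fy", "cx", "cy" (pixels), "view" (4x4, takes a point from world to camera coordinates). Camera axes: x right, y down, z forward; pixel columns grow to the right and rows downward; lengths in mm; the calibration is good to about 2 mm. A picture is of the moment at which its call begins. calibration takes no time and is no camera call.
- robot.finish_job(): hands the job in; it is judged then, once.
Trained networks look in the newest picture that a camera, given by its name, has taken for a name from the list of things; names that differ only in an ending like _2 or _b are one class to them, and where a whole thing is asked for, a point or a joint stands for the part that bears it (a point fixed in the world has none). Each returns a list of dicts, best first, with "p" (0 to 1); they miss things now and then, are a little off and sometimes report something else, mostly with a low value. They report only what shows in the picture. A call takes as long as a camera call. They do not tell look-alikes from the thing itself.
- robot.boxes_of(camera, target): "location" ([column, row] in pixels, amid what is visible of it).
- robot.outline_of(camera, target): "pixels" (384x512 bool, what is visible of it) and "location" ([column, row] in pixels, amid what is visible of it).
- robot.place_of(camera, target): "location" ([column, row] in pixels: a listed point, or the origin of a listed thing).
The state is a dict: "t": time; "joint_positions": joint angles; "dq": joint speeds; "tau": joint torques, N m; "position": TCP position; "tool_rot": TCP orientation; "force": force on the tool from outside, world axes, zero at the start; "torque": the same for the moment, N m; "gripper_width": opening from 0.0 (shut) to 1.0 (fully open); "grip_force": force on a finger pad.
Only numpy, scipy, OpenCV 4.12 (cv2) and the standard library are available. Lean on these libraries where they do the work, as an engineer would, in place of code of your own. Each camera call takes 0.05 s, during which the arm holds its last target. There are 200 camera calls.

## Working session

There is one attempt and no reset: what is moved stays moved. The work goes in short steps, Python scripts to look and compute and a tool call to move; the robot and the scene stay as the last step left them, time stands still between calls to the robot, and variables do not carry over. Pictures are saved under pics/ and viewed, at most 10 in all, crops included, and the job is handed in when it is done.

Besides the shell and the picture viewer there is one more tool, called after ">>>" as a command line: name --pt "numbers of a row" for each row, then --argument value for the rest. servo_tool: Moves the arm, as the interface text tells. Shifts and turns lie within -1 to 1; 1 stands for 100 mm of shift or pi rad of turn. Its arguments: {"type":"object","properties":{"deltas":{"type":"array"},"force":{"type":"number"}},"required":["deltas"]}

```bash
mkdir -p pics
cat > h.py <<'E'
import numpy as np, cv2
from workcell import robot
def ray(c,px):
    k=robot.calibration(c); V=np.array(k["view"]); R=V[:3,:3]; t=V[:3,3]
    d=R.T@np.array([(px[0]-k["cx"])/k["fx"],(px[1]-k["cy"])/k["fy"],1.]); return -R.T@t,d
def at_z(c,px,z):
    o,d=ray(c,px); return o+d*(z-o[2])/d[2]
def proj(c,p):
    k=robot.calibration(c); V=np.array(k["view"]); q=V[:3,:3]@np.array(p)+V[:3,3]
    return np.array([k["fx"]*q[0]/q[2]+k["cx"],k["fy"]*q[1]/q[2]+k["cy"]])
E
python3 - <<'E'
from h import *
np.set_printoptions(precision=1,suppress=True)
im={}
for c in("scene","top"):
    im[c],_=robot.camera(c); cv2.imwrite(f"pics/{c}0.png",im[c])
    print(c,ray(c,(256,192)))
    for n,z in(("tray_handle",55),("tin_a_mid",51),("tin_b_mid",51),("tin_c_mid",51),("dock",0),("dock_mouth",0),("tray",0)):
        for r in robot.place_of(c,n)[:5]:
            print(n,round(r["p"],2),np.array(r["location"]),at_z(c,r["location"],z))
print(robot.state())
E
```

```text
scene (array([  -60.5, -1370.5,  1164.5]), array([ 0.4,  0.7, -0.6]))
tray_handle 0.5 [214.5 152.1] [561.1 326.9  55. ]
tin_b_mid 0.81 [257.8 158.7] [716.2 184.8  51. ]
tin_c_mid 0.4 [221.  163.2] [552.5 230.8  51. ]
top (array([ 302.7,  -12.2, 1515.8]), array([ 0.2, -0. , -1. ]))
tray_handle 0.89 [169.9 195.2] [566.8 341.6  55. ]
tin_a_mid 0.74 [367.2 194.5] [ 550.4 -492.3   51. ]
tin_a_mid 0.66 [235.1 206. ] [514.7  66.4  51. ]
tin_b_mid 0.72 [213.3 200.3] [541.2 158.3  51. ]
tin_b_mid 0.71 [202.  155.8] [737.5 206.8  51. ]
tin_b_mid 0.6 [216.3 239.3] [377.3 146.2  51. ]
tin_c_mid 0.62 [195.  197.3] [555.9 235.9  51. ]
tray 0.84 [219.  203.2] [536.1 139.3   0. ]
{'t': 0.8, 'joint_positions': array([-1.2,  0.1,  1.4, -0. ,  1.6, -0. ]), 'dq': array([-0.,  0., -0., -0.,  0.,  0.]), 'tau': array([ -0. , -73.2, -63.3,  -0. ,   0. ,   0. ]), 'position': array([ 252.1, -626.2,  231.3]), 'tool_rot': array([ 3.1,  0.6, -0. ]), 'force': array([0.6, 0.2, 1.1]), 'torque': array([0., 0., 0.]), 'grip_force': 0.0, 'gripper_width': 1.0047765292913051}
```

View pics/scene0.png

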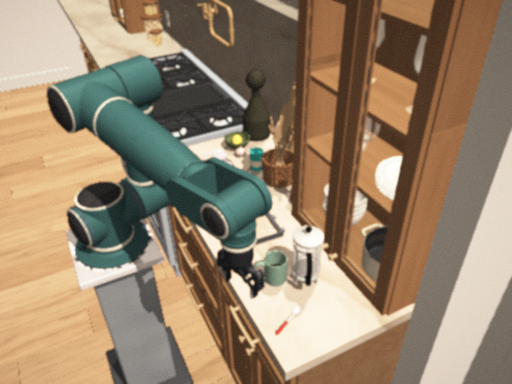

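View pics/top0.png

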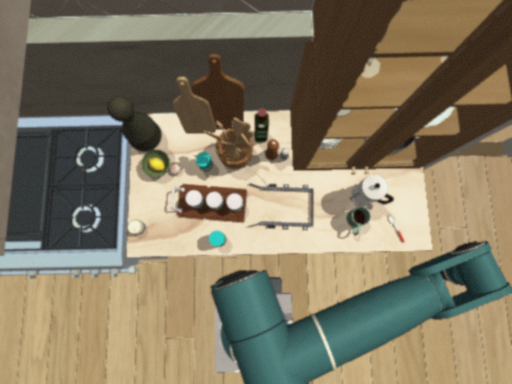

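The scene view shows the robot hiding part of the dock. The top view shows the tray at (213,202), with its handle on the left at (172,198), and the dock mouth at about x=250 with the stop at about x=312. The turquoise look-alikes are at (204,160) and (217,239). The three silver-lidded tins in the tray, at (194,199), (214,200) and (233,202), are the ones meant. I'll enlarge this area to confirm.

Run:
```python
from h import *
np.set_printoptions(precision=1,suppress=True)
a,d=robot.camera("top")
c=cv2.resize(a[165:250,160:325],None,fx=4.8,fy=4.8,interpolation=cv2.INTER_CUBIC); cv2.imwrite("pics/crop1.png",c); np.save("top_d.npy",d)
for n in("dock","tray"):
    for r in robot.outline_of("top",n)[:2]:
        m=r["pixels"].astype(np.uint8); print(n,r["p"],m.sum(),cv2.minAreaRect(cv2.findNonZero(m)))
        ys,xs=np.nonzero(m); np.save(n+"_m.npy",m)
```

```text
dock 0.76 440 ((283.7300109863281, 206.73080444335938), (44.618873596191406, 58.596580505371094), 88.87670135498047)
tray 0.76 1591 ((207.858642578125, 202.19656372070312), (75.15615844726562, 33.965599060058594), 4.763641834259033)
```

View pics/crop1.png

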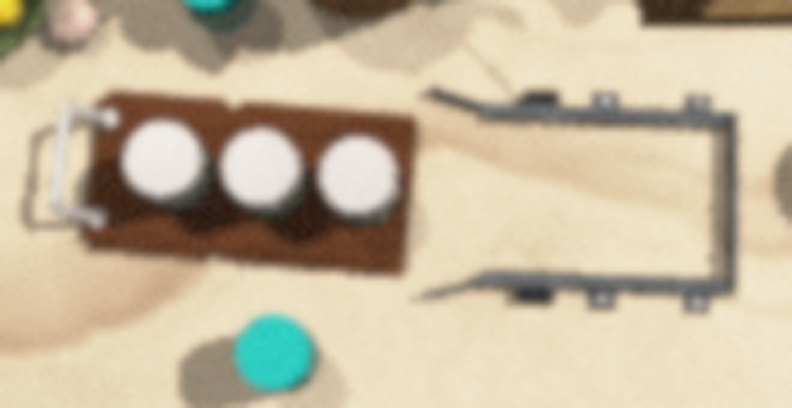

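The crop shows the three tins meant, with white lids at crop (162,160), (260,168) and (357,176). The turquoise decoy at (275,350) is off the tray. The dock rails run from x≈490 to 735, and they and the tray are slightly skewed. Next I'll fit both precisely.

```bash
cat > fit.py <<'E'
from h import *
np.set_printoptions(precision=2,suppress=True)
def lids(a):
    m=(a.min(2)>165)&((a.max(2).astype(int)-a.min(2))<22); m=m.astype(np.uint8)
    return [tuple(q) for q,s in zip(*[cv2.connectedComponentsWithStats(m)[i] for i in(3,2)]) if 100<s[4]<400]
def dock(g):
    S=[]
    for lo,hi,sg in((186,200,1),(214,230,-1)):   # inner edges of the lips, z=16
        P=[]
        for c in range(275,309):
            col=np.interp(np.arange(lo,hi,.1),np.arange(384),g[:,c]); t=cv2.GaussianBlur(np.gradient(col)[None],(1,1),0)[0]
            t=np.convolve(t,np.ones(9)/9,'same'); P.append(at_z("top",(c,lo+.1*np.argmax((sg*t)[8:-8])+.8),16)[:2])
        P=np.array(P); f=np.polyfit(P[:,1],P[:,0],1)
        for _ in range(3):
            r=P[:,0]-np.polyval(f,P[:,1]); k=abs(r)<2.5*max(np.median(abs(r)),.5); f=np.polyfit(P[k,1],P[k,0],1)
        print("lip",f,np.std(r[k]),k.sum()); S.append(f)
    E=[]
    for r in range(196,220):
        row=np.interp(np.arange(300,316,.1),np.arange(512),g[r]); t=np.convolve(np.gradient(row),np.ones(9)/9,'same')
        E.append(at_z("top",(300+.1*np.argmin(t[8:-8])+.8,r),24)[:2])
    E=np.array(E); y=np.median(E[:,1]-0*E[:,0]); print("stop",y,np.std(E[:,1]),E[:,0].mean())
    return S,E
E
python3 - <<'E'
from fit import *
n=6; A=np.mean([robot.camera("top")[0].astype(float) for _ in range(n)],0); a=A.astype(np.uint8); np.save("top_avg.npy",a)
g=A.mean(2)
L=lids(a); W=np.array([at_z("top",q,97)[:2] for q in L]); print(np.array(L),W)
S,E=dock(g)
f=np.mean(S,0); u=np.array([-f[0],-1]); u/=np.linalg.norm(u)
print("dock dir",u,"yaw",np.arctan2(u[1],u[0]),"gap",abs(S[0]-S[1]))
e=E.mean(0); o=np.array([np.polyval(f,e[1]),e[1]]) ; e0=o+u*((e-o)@u); org=e0-131.5*u
print("dock org",org,"mouth",org-140*u)
# tray board
hsv=cv2.cvtColor(a,cv2.COLOR_BGR2HSV)
b,gg,r=[A[...,i] for i in range(3)]
m=((r-b>25)&(r<130)).astype(np.uint8); m[:180]=0;m[225:]=0;m[:,:176]=0;m[:,252:]=0
k,lab,st,_=cv2.connectedComponentsWithStats(m); i=1+np.argmax(st[1:,4]); ys,xs=np.nonzero(lab==i)
P=np.array([at_z("top",q,14)[:2] for q in zip(xs,ys)],np.float32); print("board",cv2.minAreaRect(P))
E
```

```text
[[441.05 116.77]
 [374.79 186.89]
 [193.34 197.76]
 [213.73 199.54]
 [234.05 201.24]] [[ 870.54 -818.19]
 [ 573.6  -510.9 ]
 [ 546.24  234.86]
 [ 536.81  151.15]
 [ 527.78   67.99]]
lip [  0.06 589.31] 1.3405082402047819 34
lip [  0.07 456.71] 1.0238202337759514 33
stop -241.90004689583617 1.5366522109821816 504.85804173461884
dock dir [-0.06 -1.  ] yaw -1.6353420556462086 gap [  0.01 132.6 ]
dock org [ 515.84 -110.84] mouth [524.87  28.87]
board ((536.7550659179688, 172.8613739013672), (292.26690673828125, 141.08404541015625), 84.13700103759766)
```

Run:
```python
from h import *
from scipy.spatial.transform import Rotation as R
np.set_printoptions(precision=4,suppress=True)
s=robot.state(); M=R.from_rotvec(s["tool_rot"]).as_matrix(); print(s["t"],s["position"],M)
th=np.arctan2(M[0,1],-M[1,1]); print("theta",th,"turn units to -0.1106:",(-.1106-th)/np.pi)
```

```text
1.25 [ 252.1133 -626.1646  231.305 ] [[ 0.9276  0.3735  0.    ]
 [ 0.3735 -0.9276 -0.    ]
 [ 0.      0.     -1.    ]]
theta 0.382800737350024 turn units to -0.1106: -0.15705433254888454
```

>>> servo_tool --pt "0 0 -0.04 0.16 0.5 0 0.4" --pt "0 0 -0.04 0.32 1.0 0 0.4" --force 25

```text
t: 1.5
position: [284.2, -525.1, 230.9]
tool_rot: [-3.116, -0.398, 0.0]
force: [0.4, -0.3, -0.0]
gripper_width: 0.704
grip_force: 0.0
```

>>> servo_tool --pt "0 0 -0.04 0.16 0.5 0 0.4" --pt "0 0 -0.04 0.32 1.0 0 0.4"

```text
t: 1.75
position: [316.4, -424.6, 231.4]
tool_rot: [3.135, 0.203, 0.0]
force: [0.8, -0.2, 1.9]
gripper_width: 0.7
grip_force: 0.0
```

>>> servo_tool --pt "0 0 -0.02 0.16 0.5 0 0.4" --pt "0 0 -0.04 0.32 1.0 0 0.4"

```text
t: 2.0
position: [348.3, -324.6, 231.5]
tool_rot: [3.141, 0.005, 0.001]
force: [0.6, -0.3, 0.5]
gripper_width: 0.702
grip_force: 0.0
```

>>> servo_tool --pt "0 0 -0.02 0.16 0.5 0 0.4" --pt "0 0 -0.037 0.32 1.0 0 0.4"

```text
t: 2.25
position: [380.3, -224.6, 231.5]
tool_rot: [3.136, -0.177, 0.001]
force: [0.8, 0.3, 0.0]
gripper_width: 0.696
grip_force: 0.0
```

>>> servo_tool --pt "0 0 0 0.16 0.5 0 0.4" --pt "0 0 0 0.32 1.0 0 0.4"

```text
t: 2.5
position: [412.3, -124.5, 231.6]
tool_rot: [3.137, -0.174, 0.001]
force: [1.1, -0.7, -0.9]
gripper_width: 0.701
grip_force: 0.0
```

>>> servo_tool --pt "0 0 0 0.16 0.5 0 0.4" --pt "0 0 0 0.32 1.0 0 0.4"

```text
t: 2.75
position: [444.3, -24.4, 231.6]
tool_rot: [3.137, -0.173, 0.001]
force: [1.2, -0.7, 0.2]
gripper_width: 0.702
grip_force: 0.0
```

>>> servo_tool --pt "0 0 0 0.16 0.5 0 0.4" --pt "0 0 0 0.32 1.0 0 0.4"

```text
t: 3.0
position: [476.3, 75.7, 231.6]
tool_rot: [-3.137, 0.173, -0.001]
force: [0.3, -0.8, 0.3]
gripper_width: 0.7
grip_force: 0.0
```

>>> servo_tool --pt "0 0 0 0.16 0.5 0 0.4" --pt "0 0 0 0.32 1.0 0 0.4"

```text
t: 3.25
position: [508.4, 175.7, 231.5]
tool_rot: [-3.137, 0.173, -0.001]
force: [0.8, -1.4, 0.7]
gripper_width: 0.699
grip_force: 0.0
```

>>> servo_tool --pt "0 0 0 0.16 0.5 0 0.4" --pt "0 0 0 0.32 1.0 0 0.4"

```text
t: 3.5
position: [540.4, 275.7, 231.4]
tool_rot: [-3.137, 0.173, -0.001]
force: [-0.0, -0.6, -0.2]
gripper_width: 0.699
grip_force: 0.0
```

>>> servo_tool --pt "0 0 0 0.16 0.3 0 0.4" --pt "0 0 0 0.17 0.57 0 0.4" --pt "0 0 0 0.17 0.57 0 0.4"

```text
t: 3.88
position: [556.6, 332.1, 230.9]
tool_rot: [3.137, -0.171, -0.001]
force: [-0.5, -1.5, -0.2]
gripper_width: 0.701
grip_force: 0.0
```

Run:
```python
from h import *
np.set_printoptions(precision=1,suppress=True)
n=5; A=np.mean([robot.camera("scene")[0].astype(float) for _ in range(n)],0).astype(np.uint8); np.save("sc.npy",A)
for nme,z in(("tray_handle",55),("dock",0),("dock_mouth",0),("tin_a_mid",51)):
    for r in robot.place_of("scene",nme)[:4]: print(nme,r["p"],np.array(r["location"]),at_z("scene",r["location"],z))
q=[proj("scene",p) for p in((515.8,-110.8,0),(525,29,0),(557,332,55))]; print(q)
x0,y0=np.clip(np.array(q[0])-[70,65],0,None).astype(int)
print(x0,y0); cv2.imwrite("pics/sc1.png",cv2.resize(A[y0:y0+110,x0:x0+145],None,fx=5.4,fy=5.4,interpolation=cv2.INTER_CUBIC))
s=robot.state(); print(s["position"],s["joint_positions"],s["t"])
```

```text
tray_handle 0.71 [211.6 152. ] [549.4 334.2  55. ]
dock 0.68 [251.7 217.3] [ 531.9 -119.9    0. ]
tin_a_mid 0.78 [230.5 183.1] [526.8  69.4  51. ]
[array([247.1, 217.2]), array([234.6, 197.8]), array([213.3, 151.8])]
177 152
[557.1 330.4 231.6] [ 0.5  0.1  1.5 -0.   1.6  2.2] 4.325
```

View pics/sc1.png

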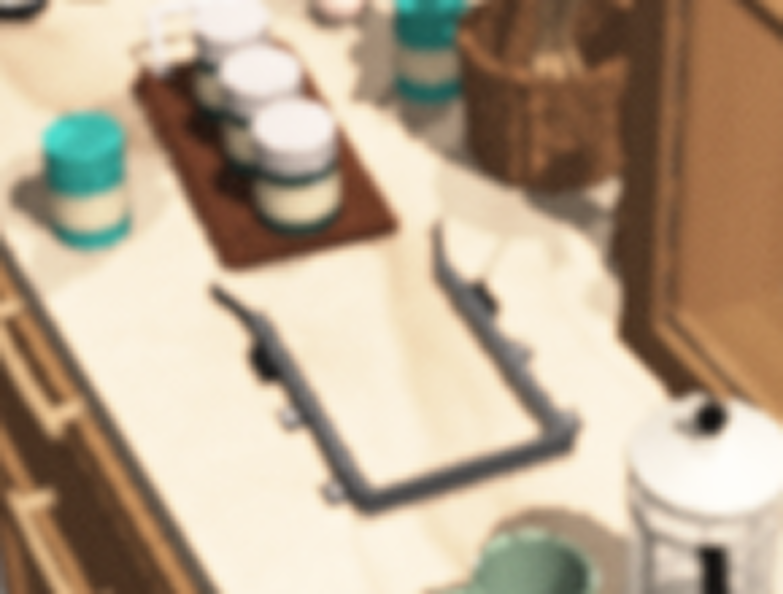

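The scene view now shows the tray lined up with the dock and nothing in between. The nose is at about crop (310,245), the flare tips at (215,290) and (437,225), and the stop at about (470,475). I'll refine the dock pose with a model-based edge fit.

Run:
```python
from h import *
from scipy.optimize import differential_evolution as DE
np.set_printoptions(precision=3,suppress=True)
g=np.load("top_avg.npy").astype(np.float32).mean(2)
k=robot.calibration("top");V=np.array(k["view"])
def P(p):
    q=p@V[:3,:3].T+V[:3,3]; return (q[:,:2]/q[:,2:]*[k["fx"],k["fy"]]+[k["cx"],k["cy"]]).astype(np.float32)
def samp(p):
    u=P(p); return cv2.remap(g,u[:,0].copy()[None],u[:,1].copy()[None],cv2.INTER_LINEAR)[0]
xs=np.linspace(-80,120,60); ys=np.linspace(-60,60,40)
def pts(xy,z,v):
    c,s=np.cos(v[2]),np.sin(v[2]); return np.c_[v[0]+c*xy[:,0]-s*xy[:,1],v[1]+s*xy[:,0]+c*xy[:,1],np.full(len(xy),z)]
def line(v,y,z): return samp(pts(np.c_[xs,np.full(60,y)],z,v)).mean()
def stop(v,x): return samp(pts(np.c_[np.full(40,x),ys],24,v)).mean()
def cost(v,h=69):
    s=0
    for sg in(1,-1): s+=line(v,sg*(h+4),16)-line(v,sg*(h-4),16)
    return s+stop(v,135.5)-stop(v,127.5)
for h in(69,67,71,):
    r=DE(cost,[(490,550),(-140,-90),(-1.72,-1.52)],args=(h,),seed=1,tol=1e-6); print(h,r.x,r.fun)
sc=np.load("sc.npy")
# tray via three lids fitted: top
```

```text
69 [ 515.105 -112.749   -1.628] -178.779296875
67 [ 515.611 -112.882   -1.63 ] -191.6691131591797
71 [ 514.415 -112.655   -1.622] -152.15493774414062
```

>>> servo_tool --pt "0 0 0 0 0 -0.5 0.2" --pt "0 0 0 0 0 -1.0 0.2"

```text
t: 4.58
position: [557.3, 330.7, 130.6]
tool_rot: [-3.136, 0.174, -0.002]
force: [0.8, -0.1, -1.4]
gripper_width: 0.601
grip_force: 0.0
```

>>> servo_tool --pt "0 0 0 0 0 -0.4 0.2" --pt "0 0 0 0 0 -0.7 0.2" --pt "0 0 0 0 0 -0.9 0.2" --pt "0 0 0 0 0 -0.93 0.2" --pt "0 0 0 0 0 -0.93 -1" --pt "0 0 0 0 0 -0.93 -1" --pt "0 0 0 0 0 -0.93 -1"

```text
t: 5.45
position: [557.7, 331.3, 39.7]
tool_rot: [-3.135, 0.173, -0.003]
force: [-0.5, 1.7, 6.7]
gripper_width: 0.103
grip_force: 24.5
```

The bar is gripped at 8.8 mm opening with the pads loaded. Now I'll straighten the tray (+0.053 rad about its nose) while moving it into the flare.

>>> servo_tool --pt "0 0 0.004 -0.05 -0.08 0 -1" --pt "0 0 0.009 -0.1 -0.17 0 -1" --pt "0 0 0.013 -0.14 -0.26 0 -1" --pt "0 0 0.017 -0.19 -0.35 0 -1" --pt "0 0 0.017 -0.19 -0.35 0 -1" --force 40

```text
t: 6.08
position: [538.3, 295.9, 39.7]
tool_rot: [-3.139, 0.089, -0.002]
force: [-3.9, -0.4, 9.3]
gripper_width: 0.097
grip_force: 40.0
```

```bash
cat > tray.py <<'E'
from fit import *
ORG=np.array([515.1,-112.8]);YAW=-1.628
def tray(n=3,show=True):
    a=np.mean([robot.camera("top")[0].astype(float) for _ in range(n)],0).astype(np.uint8)
    W=np.array([at_z("top",q,97)[:2] for q in lids(a)]); W=W[(W[:,1]>-260)&(W[:,1]<300)]
    W=W[np.argsort(W[:,1])]; print("lids",W)
    return a,W
def rel(W):
    d=W[0]-W[-1]; y=np.arctan2(d[1],d[0]); m=W.mean(0)-2*d/np.linalg.norm(d)
    u=np.array([np.cos(YAW),np.sin(YAW)]); n=np.array([-u[1],u[0]])
    print("tray",m,y,"len",np.linalg.norm(d)," in dock x,y,yaw",(m-ORG)@u,(m-ORG)@n,y-YAW)
E
python3 - <<'E'
from tray import *
a,W=tray(); rel(W)
cv2.imwrite("pics/t2.png",cv2.resize(a[165:250,160:325],None,fx=4.8,fy=4.8,interpolation=cv2.INTER_CUBIC))
s=robot.state(); print(s["position"],s["force"],s["torque"])
E
```

```text
lids [[525.21  30.39]
 [528.89 113.9 ]
 [533.75 197.7 ]]
tray [529.39 116.  ] -1.6218456254297409 len 167.53014405269718  in dock x,y,yaw -229.2401011238985 1.181143515858643 0.006154374570259025
[538.34 295.93  39.67] [-4.23 -2.07 10.54] [-0.27  0.73  0.13]
```

>>> servo_tool --pt "0 0 -0.001 -0.01 -0.1 0.01 -1" --pt "0 0 -0.001 -0.01 -0.2 0.01 -1" --pt "0 0 -0.001 -0.02 -0.3 0.01 -1" --pt "0 0 -0.001 -0.02 -0.4 0.01 -1"

```text
t: 6.72
position: [536.3, 256.2, 39.8]
tool_rot: [-3.139, 0.094, -0.001]
force: [1.3, 7.2, -0.7]
gripper_width: 0.098
grip_force: 40.1
```

Run:
```python
from tray import *
a,W=tray(); rel(W)
s=robot.state(); print(s["position"],s["force"],s["torque"])
```

```text
lids [[522.37  -9.65]
 [526.31  74.34]
 [532.28 157.36]]
tray [527.1   76.01] -1.6300571588688701 len 167.3040058936424  in dock x,y,yaw -189.18960248616008 1.1883855528727123 -0.002057158868870257
[536.29 255.19  39.74] [-0.58 -6.41  3.93] [-0.94  0.09  0.14]
```

>>> servo_tool --pt "0 0 0 -0.01 -0.1 0 -1" --pt "0 0 0 -0.01 -0.2 0 -1" --pt "0 0 0 -0.02 -0.3 0 -1" --pt "0 0 0 -0.02 -0.4 0 -1" --pt "0 0 0 -0.03 -0.5 0 -1"

```text
t: 7.5
position: [533.4, 206.8, 39.7]
tool_rot: [-3.138, 0.094, -0.002]
force: [1.1, 11.6, 0.1]
gripper_width: 0.097
grip_force: 40.6
```

Run:
```python
from tray import *
a,W=tray(); rel(W)
s=robot.state(); print(s["position"],s["force"],s["torque"])
```

```text
lids [[520.5  -58.91]
 [524.03  24.86]
 [528.93 108.61]]
tray [524.59  26.85] -1.6210386232182654 len 167.72564425026727  in dock x,y,yaw -139.96484566544885 1.4879475959195962 0.006961376781734474
[533.28 205.72  39.75] [-1.31 -0.38  4.98] [-0.2   0.09  0.23]
```

>>> servo_tool --pt "0 0 0 -0.01 -0.12 0 -1" --pt "0 0 0 -0.01 -0.24 0 -1" --pt "0 0 0 -0.02 -0.36 0 -1" --pt "0 0 0 -0.03 -0.48 0 -1" --pt "0 0 0 -0.03 -0.6 0 -1"

```text
t: 8.28
position: [530.4, 146.8, 39.7]
tool_rot: [-3.138, 0.094, -0.002]
force: [1.9, 12.3, 2.4]
gripper_width: 0.097
grip_force: 40.8
```

>>> servo_tool --pt "0 0 0 -0.01 -0.12 0 -1" --pt "0 0 0 -0.01 -0.24 0 -1" --pt "0 0 0 -0.02 -0.36 0 -1" --pt "0 0 0 -0.03 -0.48 0 -1" --pt "0 0 0 -0.03 -0.6 0 -1"

```text
t: 8.9
position: [527.5, 86.8, 39.7]
tool_rot: [-3.138, 0.094, -0.002]
force: [2.5, 13.0, 1.9]
gripper_width: 0.1
grip_force: 40.9
```

Run:
```python
from tray import *
a,W=tray(); rel(W)
s=robot.state(); print(s["position"],s["force"],s["torque"])
```

```text
lids [[ 514.88 -178.07]
 [ 518.52  -94.84]
 [ 523.18  -10.94]]
tray [518.96 -92.62] -1.6204307847356965 len 167.34127300100576  in dock x,y,yaw -20.370275395799656 2.6986146131941853 0.0075692152643034305
[527.45  85.54  39.72] [ 1.49 -3.17  5.72] [-0.38 -0.22  0.22]
```

>>> servo_tool --pt "0 0 0 0 -0.06 0 -1" --pt "0 0 0 -0.01 -0.12 0 -1" --pt "0 0 0 -0.01 -0.16 0 -1" --pt "0 0 0 -0.01 -0.16 0 -1"

```text
t: 9.55
position: [526.6, 70.6, 39.8]
tool_rot: [-3.139, 0.094, -0.002]
force: [2.4, 6.6, 4.1]
gripper_width: 0.097
grip_force: 41.2
```

>>> servo_tool --pt "0 0 0 0 -0.015 0 -1" --pt "0 0 0 0 -0.03 0 -1"

```text
t: 9.8
position: [526.5, 68.3, 39.7]
tool_rot: [-3.138, 0.093, -0.002]
force: [2.2, 13.2, 4.3]
gripper_width: 0.104
grip_force: 41.2
```

>>> servo_tool --pt "0 0 0 0 -0.01 0 -1" --pt "0 0 0 0 -0.02 0 -1"

```text
t: 10.05
position: [526.5, 66.3, 39.7]
tool_rot: [-3.138, 0.094, -0.001]
force: [2.5, 13.5, 4.1]
gripper_width: 0.096
grip_force: 41.2
```

>>> servo_tool --pt "0 0 0 0 -0.01 0 -1" --pt "0 0 0 0 -0.02 0 -1"

```text
t: 10.3
position: [526.5, 64.3, 39.7]
tool_rot: [-3.138, 0.094, -0.001]
force: [2.3, 13.8, 5.3]
gripper_width: 0.097
grip_force: 41.1
```

>>> servo_tool --pt "0 0 0 0 -0.01 0 -1" --pt "0 0 0 0 -0.02 0 -1"

```text
t: 10.55
position: [526.5, 62.3, 39.8]
tool_rot: [-3.138, 0.094, -0.001]
force: [1.8, 13.4, 3.6]
gripper_width: 0.098
grip_force: 41.1
```

Run:
```python
from tray import *
a,W=tray(); rel(W)
s=robot.state(); print(s["position"],s["force"],s["torque"])
```

```text
lids [[ 514.07 -203.01]
 [ 516.88 -118.27]
 [ 521.64  -36.44]]
tray [ 517.62 -117.24] -1.6162435092119452 len 166.74191055135643  in dock x,y,yaw 4.292775858986361 2.7701098248209743 0.011756490788054741
[526.47  62.14  39.71] [ 1.48 11.1   4.23] [ 1.85 -0.26  0.2 ]
```

>>> servo_tool --pt "0 0 0 0 -0.01 0 -1" --pt "0 0 0 0 -0.02 0 -1"

```text
t: 10.95
position: [526.5, 60.3, 39.7]
tool_rot: [-3.138, 0.094, -0.001]
force: [1.4, 14.0, 4.7]
gripper_width: 0.096
grip_force: 41.1
```

>>> servo_tool --pt "0 0 0 0 -0.01 0 -1" --pt "0 0 0 0 -0.02 0 -1"

```text
t: 11.2
position: [526.5, 58.3, 39.7]
tool_rot: [-3.138, 0.094, -0.001]
force: [2.7, 13.9, 4.9]
gripper_width: 0.101
grip_force: 41.1
```

Run:
```python
from tray import *
a,W=tray(); rel(W)
cv2.imwrite("pics/t3.png",cv2.resize(a[165:250,200:335],None,fx=5.8,fy=5.8,interpolation=cv2.INTER_CUBIC))
```

```text
lids [[ 513.47 -207.  ]
 [ 516.74 -122.76]
 [ 521.01  -40.8 ]]
tray [ 517.16 -121.52] -1.6161807816959093 len 166.3650466058159  in dock x,y,yaw 8.590398439072981 2.559557840145939 0.011819218304090606
```

View pics/t3.png

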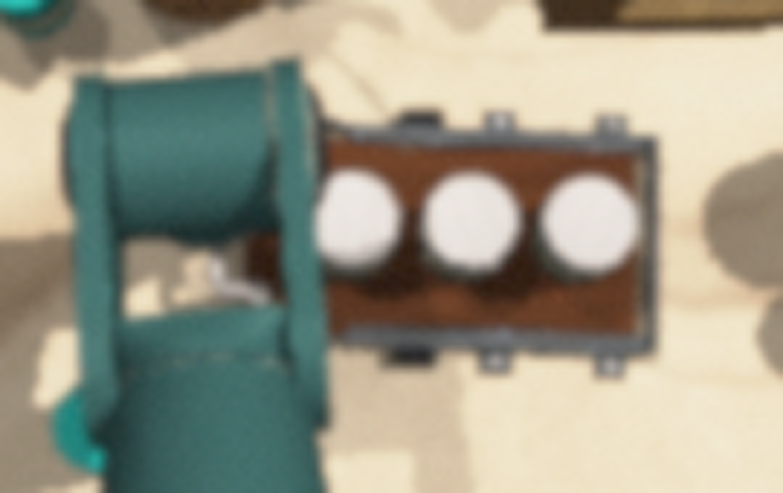

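The picture shows the tray inside the channels, with a thin gap of about 1 px (about 4 mm) still visible at the stop, crop (638,240). I'll keep going.

>>> servo_tool --pt "0 0 0 0 -0.01 0 -1" --pt "0 0 0 0 -0.02 0 -1"

```text
t: 11.6
position: [526.5, 56.2, 39.7]
tool_rot: [-3.138, 0.094, -0.001]
force: [0.5, 11.7, 5.3]
gripper_width: 0.096
grip_force: 41.1
```

>>> servo_tool --pt "0 0 0 0 -0.01 0 -1" --pt "0 0 0 0 -0.02 0 -1"

```text
t: 11.85
position: [526.4, 54.0, 39.7]
tool_rot: [-3.138, 0.094, -0.001]
force: [0.5, 8.8, 4.6]
gripper_width: 0.1
grip_force: 41.1
```

>>> servo_tool --pt "0 0 0 0 -0.01 0 -1" --pt "0 0 0 0 -0.01 0 -1"

```text
t: 12.1
position: [526.4, 52.7, 39.7]
tool_rot: [-3.139, 0.094, -0.001]
force: [0.2, 6.7, 5.6]
gripper_width: 0.095
grip_force: 41.1
```

>>> servo_tool --pt "0 0 0 0 -0.01 0 -1" --pt "0 0 0 0 -0.01 0 -1"

```text
t: 12.35
position: [526.4, 51.7, 39.7]
tool_rot: [-3.139, 0.094, -0.001]
force: [0.3, 8.3, 5.8]
gripper_width: 0.102
grip_force: 41.1
```

>>> servo_tool --pt "0 0 0 0 -0.01 0 -1" --pt "0 0 0 0 -0.01 0 -1"

```text
t: 12.6
position: [526.4, 50.8, 39.7]
tool_rot: [-3.139, 0.094, -0.001]
force: [-0.5, 8.6, 5.7]
gripper_width: 0.099
grip_force: 41.0
```

>>> servo_tool --pt "0 0 0 0 -0.01 0 -1" --pt "0 0 0 0 -0.01 0 -1"

```text
t: 12.85
position: [526.4, 49.9, 39.7]
tool_rot: [-3.139, 0.094, -0.001]
force: [0.2, 8.7, 4.9]
gripper_width: 0.099
grip_force: 41.0
```

>>> servo_tool --pt "0 0 0 0 -0.01 0 -1" --pt "0 0 0 0 -0.01 0 -1"

```text
t: 13.1
position: [526.5, 49.1, 39.7]
tool_rot: [-3.138, 0.094, -0.001]
force: [1.7, 12.3, 4.5]
gripper_width: 0.1
grip_force: 40.9
```

>>> servo_tool --pt "0 0 0 0 -0.01 0 -1" --pt "0 0 0 0 -0.01 0 -1"

```text
t: 13.35
position: [526.7, 48.8, 39.8]
tool_rot: [-3.137, 0.094, -0.002]
force: [4.5, 19.1, 3.8]
gripper_width: 0.1
grip_force: 40.8
```

Run:
```python
from tray import *
a,W=tray(); rel(W)
s=robot.state(); print(s["position"],s["force"],s["torque"])
cv2.imwrite("pics/t4.png",cv2.resize(a[180:235,240:330],None,fx=8,fy=8,interpolation=cv2.INTER_CUBIC))
```

```text
lids [[ 512.46 -216.45]
 [ 516.14 -131.64]
 [ 520.73  -51.14]]
tray [ 516.55 -131.08] -1.6207799047200044 len 165.51698067956255  in dock x,y,yaw 18.163724301826406 2.4882694952016555 0.007220095279995453
[526.62  48.78  39.72] [ 4.8  18.53  2.91] [ 2.89 -0.63  0.15]
```

View pics/t4.png

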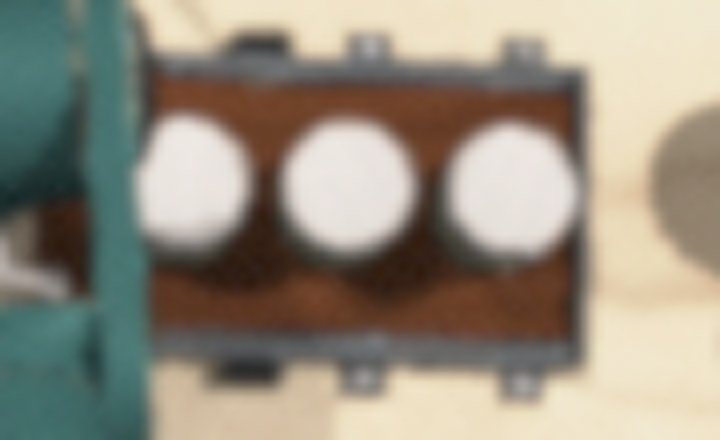

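The tray is against the stop. The push force rose to 19 N, the motion stalled, and before that the resistance dropped as the catches snapped in. No gap shows at (580,200). The handle position puts the tray origin at (517.6,-131.0), which agrees with the lids. I'll release, rise and turn 90° towards tin C.

>>> servo_tool --pt "0 0 0 0 0.01 0 -1" --pt "0 0 0 0 0.01 0 0" --pt "0 0 0 0 0.01 0 0" --pt "0 0 0 0 0.01 0 0" --pt "0 0 0 0 0.01 0.3 0" --pt "0 0 0 0 0.01 0.7 0" --pt "0 0 0 0 0.01 1 0.5"

```text
t: 14.38
position: [526.2, 47.7, 140.9]
tool_rot: [3.14, -0.095, 0.001]
force: [-0.1, -0.5, 0.8]
gripper_width: 0.69
grip_force: 0.0
```

>>> servo_tool --pt "0 0 0.05 0 -0.1 0.2 1" --pt "0 0 0.1 0 -0.2 0.3 1" --pt "0 0 0.15 0 -0.3 0.3 1" --pt "0 0 0.2 0 -0.4 0.3 1" --pt "0 0 0.25 0 -0.5 0.3 1" --pt "0 0 0.25 0 -0.5 0.3 1"

```text
t: 15.12
position: [526.0, -2.6, 169.2]
tool_rot: [-2.938, -1.112, 0.0]
force: [-0.4, -0.1, 0.6]
gripper_width: 1.002
grip_force: 0.0
```

>>> servo_tool --pt "0 0 0.05 0 -0.1 0 1" --pt "0 0 0.1 0 -0.2 0 1" --pt "0 0 0.15 0 -0.3 0 1" --pt "0 0 0.2 0 -0.4 0 1" --pt "0 0 0.25 0 -0.48 0 1" --pt "0 0 0.253 -0.05 -0.48 0 1"

```text
t: 15.88
position: [521.0, -50.1, 169.2]
tool_rot: [-2.281, -2.159, 0.0]
force: [-0.5, 0.2, -0.5]
gripper_width: 1.001
grip_force: 0.0
```

Run:
```python
from tray import *
from scipy.spatial.transform import Rotation as R
s=robot.state(); M=R.from_rotvec(s["tool_rot"]).as_matrix(); print(s["t"],s["position"],M[:,1],s["joint_positions"],s["force"])
```

```text
15.875 [520.99 -50.14 169.16] [ 1.   -0.05 -0.  ] [-0.14 -0.2   1.84  0.    1.49 -0.09] [-0.48  0.2  -0.52]
```

```bash
cat > heft.py <<'E'
from h import *
def heft(n=5):
    F=[]
    for _ in range(n): robot.camera("top"); F.append(np.r_[robot.state()["force"],robot.state()["tau"][1:3]])
    s=robot.state(); print("t",round(s["t"],2),"pos",s["position"].round(1),"rot",s["tool_rot"].round(3),"F",np.mean(F,0).round(2),"sd",np.std(F,0).round(2),"grip",s["grip_force"],s["gripper_width"])
heft()
E
python3 heft.py
```

```text
t 16.12 pos [521.1 -49.8 169.4] rot [2.28  2.161 0.   ] F [  0.29  -0.29   0.33 -45.39 -62.38] sd [0.34 0.3  0.24 0.84 0.6 ] grip 0.0 0.9997284695931435
```

>>> servo_tool --pt "0 0 0 0 0.01 -0.35 1" --pt "0 0 0 0 0.01 -0.7 1" --pt "0 0 0 0 0.01 -0.9 1"

```text
t: 16.5
position: [520.6, -48.8, 77.7]
tool_rot: [-2.278, -2.162, 0.001]
force: [0.4, 0.5, 0.0]
gripper_width: 1.0
grip_force: 0.0
```

>>> servo_tool --pt "0 0 0 0 0 -0.2 1" --pt "0 0 0 0 0 -0.36 1" --pt "0 0 0 0 0 -0.36 0" --pt "0 0 0 0 0 -0.36 -0.5" --pt "0 0 0 0 0 -0.36 -1" --pt "0 0 0 0 0 -0.36 -1"

```text
t: 17.25
position: [521.3, -49.2, 43.7]
tool_rot: [2.277, 2.164, 0.0]
force: [-0.6, -0.3, -1.8]
gripper_width: 0.749
grip_force: 44.3
```

>>> servo_tool --pt "0 0 0 0 0 0.1 -1" --pt "0 0 0 0 0 0.25 -1" --pt "0 0 0 0 0 0.4 -1" --pt "0 0 0 0 0 0.4 -1" --pt "0 0 0 0 0 0.4 -1"

```text
t: 17.88
position: [521.0, -49.1, 83.1]
tool_rot: [-2.277, -2.164, 0.0]
force: [0.1, 0.3, -2.5]
gripper_width: 0.745
grip_force: 44.6
```

```bash
python3 heft.py
```

```text
t 18.12 pos [520.9 -49.1  82.9] rot [-2.277e+00 -2.164e+00  1.000e-03] F [ 2.700e-01 -2.000e-02 -2.070e+00 -4.936e+01 -6.104e+01] sd [0.4  0.65 0.46 0.27 0.27] grip 44.586548656225204 0.7487301102930791
```

>>> servo_tool --pt "0 0 0 0 0 -0.2 -1" --pt "0 0 0 0 0 -0.35 -1" --pt "0 0 0 0 0 -0.4 -1" --pt "0 0 0 0 0 -0.4 -1" --pt "0 0 0 0 0 -0.4 0.6" --pt "0 0 0 0 0 -0.4 1" --pt "0 0 0 0 0 -0.4 1"

```text
t: 19.0
position: [521.0, -49.2, 43.0]
tool_rot: [-2.277, -2.164, 0.0]
force: [-0.2, -0.4, 0.3]
gripper_width: 1.0
grip_force: 0.0
```

>>> servo_tool --pt "0 0 0 0 0 0.3 1" --pt "0 0 0 0 0 0.65 1" --pt "0 0 0 0 0 0.95 1" --pt "0 0 0 0 0 0.95 1"

```text
t: 19.5
position: [522.1, -49.3, 140.6]
tool_rot: [2.275, 2.162, 0.004]
force: [-0.0, -0.1, -0.3]
gripper_width: 1.003
grip_force: 0.0
```

>>> servo_tool --pt "0 0 0 -0.02 -0.4 0 1" --pt "0 0 0 -0.05 -0.82 0 1" --pt "0 0 0 -0.05 -0.82 0 1"

```text
t: 19.88
position: [515.5, -133.0, 137.1]
tool_rot: [-2.279, -2.161, 0.001]
force: [-0.5, 0.2, 0.4]
gripper_width: 1.001
grip_force: 0.0
```

```bash
python3 heft.py
python3 - <<'E'
from tray import *
a,W=tray(1)
E
```

```text
t 20.12 pos [ 516.1 -130.4  138. ] rot [-2.276 -2.165  0.   ] F [  0.21   0.29   0.2  -47.84 -61.59] sd [0.08 0.31 0.52 0.06 0.23] grip 0.0 1.0021938125554177
lids [[139.98 104.46]]
```

>>> servo_tool --pt "0 0 0 0 -0.01 -0.3 1" --pt "0 0 0 0 -0.01 -0.6 1" --pt "0 0 0 0 -0.01 -0.85 1" --pt "0 0 0 0 -0.01 -0.95 1" --pt "0 0 0 0 -0.01 -0.95 0.2" --pt "0 0 0 0 -0.01 -0.95 -0.5" --pt "0 0 0 0 -0.01 -0.95 -1" --pt "0 0 0 0 -0.01 -0.95 -1"

```text
t: 21.18
position: [516.7, -132.2, 44.3]
tool_rot: [2.276, 2.164, 0.002]
force: [-0.3, 2.8, 6.2]
gripper_width: 0.743
grip_force: 45.8
```

>>> servo_tool --pt "0 0 0 0 0 0.1 -1" --pt "0 0 0 0 0 0.25 -1" --pt "0 0 0 0 0 0.4 -1" --pt "0 0 0 0 0 0.4 -1" --pt "0 0 0 0 0 0.4 -1"

```text
t: 21.8
position: [516.0, -132.1, 83.1]
tool_rot: [-2.277, -2.164, 0.0]
force: [0.0, -0.2, -4.6]
gripper_width: 0.742
grip_force: 45.4
```

```bash
python3 heft.py
```

```text
t 22.05 pos [ 515.9 -132.1   82.9] rot [-2.277e+00 -2.164e+00  1.000e-03] F [  0.19  -0.34  -4.14 -52.45 -62.4 ] sd [0.48 0.32 0.24 0.27 0.28] grip 45.404284140095115 0.7376348845164299
```

>>> servo_tool --pt "0 0 0 0 0 -0.2 -1" --pt "0 0 0 0 0 -0.35 -1" --pt "0 0 0 0 0 -0.4 -1" --pt "0 0 0 0 0 -0.4 -1" --pt "0 0 0 0 0 -0.4 0.6" --pt "0 0 0 0 0 -0.4 1" --pt "0 0 0 0 0 -0.4 1"

```text
t: 22.92
position: [516.1, -132.2, 43.0]
tool_rot: [-2.277, -2.164, 0.0]
force: [-0.4, -0.5, -0.7]
gripper_width: 1.003
grip_force: 0.0
```

>>> servo_tool --pt "0 0 0 0 0 0.3 1" --pt "0 0 0 0 0 0.65 1" --pt "0 0 0 0 0 0.95 1" --pt "0 0 0 0 0 0.95 1"

```text
t: 23.42
position: [517.1, -132.4, 140.6]
tool_rot: [2.275, 2.162, 0.003]
force: [1.3, 0.3, -0.5]
gripper_width: 1.001
grip_force: 0.0
```

>>> servo_tool --pt "0 0 0 -0.02 -0.4 0 1" --pt "0 0 0 -0.04 -0.845 0 1" --pt "0 0 0 -0.04 -0.845 0 1" --pt "0 0 0 -0.04 -0.845 0 1"

```text
t: 23.92
position: [511.9, -216.3, 137.4]
tool_rot: [-2.277, -2.163, 0.0]
force: [0.2, 0.3, 0.0]
gripper_width: 0.998
grip_force: 0.0
```

```bash
python3 heft.py
python3 - <<'E'
from tray import *
a,W=tray(1)
E
```

```text
t 24.18 pos [ 512.2 -215.9  138.3] rot [-2.276 -2.166 -0.   ] F [ -0.38   0.12  -0.14 -52.13 -61.31] sd [0.1  0.58 0.34 0.13 0.08] grip 0.0 0.9991747708541904
lids [[ -64.59 -128.63]
 [ 526.23  -46.53]
 [ 147.73   75.83]]
```

>>> servo_tool --pt "0 0 0 0 -0.005 -0.3 1" --pt "0 0 0 0 -0.005 -0.6 1" --pt "0 0 0 0 -0.005 -0.85 1" --pt "0 0 0 0 -0.005 -0.95 1" --pt "0 0 0 0 -0.005 -0.95 0.2" --pt "0 0 0 0 -0.005 -0.95 -0.5" --pt "0 0 0 0 -0.005 -0.95 -1" --pt "0 0 0 0 -0.005 -0.95 -1"

```text
t: 25.22
position: [512.6, -217.3, 44.3]
tool_rot: [2.276, 2.164, 0.001]
force: [-0.9, 1.0, 6.7]
gripper_width: 0.736
grip_force: 44.6
```

>>> servo_tool --pt "0 0 0 0 0 0.1 -1" --pt "0 0 0 0 0 0.25 -1" --pt "0 0 0 0 0 0.4 -1" --pt "0 0 0 0 0 0.4 -1" --pt "0 0 0 0 0 0.4 -1"

```text
t: 25.85
position: [512.0, -217.1, 83.1]
tool_rot: [-2.277, -2.164, 0.0]
force: [-0.3, 0.6, -1.7]
gripper_width: 0.74
grip_force: 44.3
```

```bash
python3 heft.py
```

```text
t 26.1 pos [ 512.  -217.1   82.9] rot [-2.277 -2.164  0.   ] F [ -0.36  -0.11  -1.58 -55.38 -60.6 ] sd [0.44 0.44 0.38 0.28 0.27] grip 44.27872695028782 0.7349891789620309
```

Tin B is the heaviest, at about 4.2 N against 2.1 N for C and 1.6 N for A. I'll set A back, then take B.

>>> servo_tool --pt "0 0 0 0 0 -0.2 -1" --pt "0 0 0 0 0 -0.35 -1" --pt "0 0 0 0 0 -0.4 -1" --pt "0 0 0 0 0 -0.4 -1" --pt "0 0 0 0 0 -0.4 0.6" --pt "0 0 0 0 0 -0.4 1" --pt "0 0 0 0 0 -0.4 1"

```text
t: 26.98
position: [512.0, -217.1, 42.8]
tool_rot: [-2.277, -2.164, 0.0]
force: [-0.3, -0.7, -0.3]
gripper_width: 1.001
grip_force: 0.0
```

>>> servo_tool --pt "0 0 0 0 0 0.3 1" --pt "0 0 0 0 0 0.65 1" --pt "0 0 0 0 0 0.95 1" --pt "0 0 0 0 0 0.95 1"

```text
t: 27.48
position: [513.0, -217.6, 140.6]
tool_rot: [2.275, 2.162, 0.002]
force: [0.8, -0.6, -0.8]
gripper_width: 1.004
grip_force: 0.0
```

>>> servo_tool --pt "0 0 0 0.02 0.4 0 1" --pt "0 0 0 0.04 0.85 0 1" --pt "0 0 0 0.04 0.85 0 1" --pt "0 0 0 0.04 0.85 0 1"

```text
t: 27.98
position: [516.0, -132.3, 137.6]
tool_rot: [-2.276, -2.165, 0.001]
force: [0.3, -0.6, 0.0]
gripper_width: 0.999
grip_force: 0.0
```

>>> servo_tool --pt "0 0 0 0 0 -0.3 1" --pt "0 0 0 0 0 -0.6 1" --pt "0 0 0 0 0 -0.85 1" --pt "0 0 0 0 0 -0.95 1" --pt "0 0 0 0 0 -0.95 0.2" --pt "0 0 0 0 0 -0.95 -0.5" --pt "0 0 0 0 0 -0.95 -1" --pt "0 0 0 0 0 -0.95 -1"

```text
t: 28.98
position: [516.4, -132.3, 44.0]
tool_rot: [2.276, 2.164, 0.001]
force: [-1.9, -2.4, 2.4]
gripper_width: 0.736
grip_force: 45.2
```

>>> servo_tool --pt "0 0 0 0 0 0.1 -1" --pt "0 0 0 0 0 0.3 -1" --pt "0 0 0 0 0 0.5 -1" --pt "0 0 0 0 0 0.75 -1" --pt "0 0 0 0 0 1 -1"

```text
t: 29.6
position: [516.2, -132.1, 145.6]
tool_rot: [2.276, 2.164, 0.001]
force: [-0.1, -0.2, -4.0]
gripper_width: 0.741
grip_force: 45.4
```

>>> servo_tool --pt "0 0 0 0 0 0.15 -1" --pt "0 0 0 0 0 0.3 -1" --pt "0 0 0 0 0 0.35 -1" --pt "0 0 0 0 0 0.35 -1" --pt "0 0 0 0 0 0.35 -1" --pt "0 0 0 0 0 0.35 -1"

```text
t: 30.35
position: [515.9, -132.1, 177.7]
tool_rot: [-2.276, -2.164, 0.001]
force: [0.5, 0.0, -4.1]
gripper_width: 0.74
grip_force: 45.5
```

```bash
python3 heft.py
python3 - <<'E'
from h import *
a,_=robot.camera("scene")
cv2.imwrite("pics/fin.png",cv2.resize(a[140:260,170:320],None,fx=5,fy=5,interpolation=cv2.INTER_CUBIC))
E
```

```text
t 30.6 pos [ 516.1 -132.1  178.2] rot [-2.277 -2.164  0.   ] F [ -0.08   0.09  -4.78 -49.6  -65.08] sd [0.4  0.48 0.22 0.03 0.01] grip 45.47000186517835 0.7380209120366891
```

View pics/fin.png

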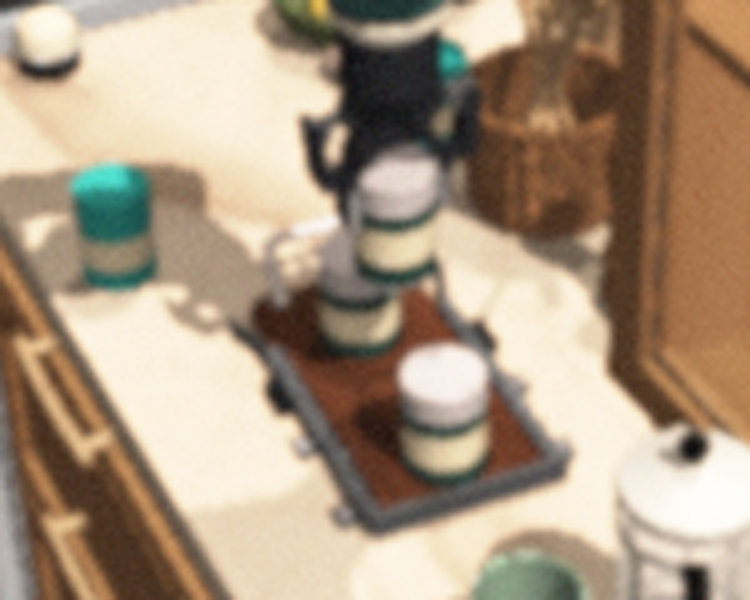

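The final picture shows tin B held upright at (398,215), A at (443,415) and C at (360,300) in their wells, and the tray home against the stop. Handing in.

```bash
python3 -c "from workcell import robot; print(robot.finish_job())"
```

```text
the job is handed in; nothing more can be done
None
```

The tray is home against the stop with the catches engaged, all three tins were hefted, and I handed the job in at about 31 s holding the heaviest, tin B (about 4.2 N against 2.1 N for C and 1.6 N for A), upright with its base about 40 mm above the other two lids.

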